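Pack the steel box for the drying oven

ROBOT

A 6-joint arm with a two-finger parallel gripper is mounted at the origin on the work surface. World frame = base frame: x ahead of the robot, y to its left, z up, the work surface at z = 0. Lengths are in m, angles in rad, forces in N, time in s.
With the tool pointing down it reaches from about 0.35 to 0.975 m from the base axis. Payload 4.9 kg.
Tool frame: the origin (TCP) lies between the finger pads; the fingertips stand 25 mm ahead of it and the grasp point (between the pads) lies 6 mm ahead of it (ctrl.tip_reach is the distance from the TCP to the fingertips, in m); z points along the fingers, y is the direction in which the jaws open and shut (so a half turn about z gives the same grasp; the last joint's range is limited). The gripper opens to 85 mm and grips with 20 to 120 N. Pads are 22 mm wide; open, the fingers measure 114 mm over their backs; the gripper's body (76 mm by 85 mm) begins 54 mm behind the grasp point. The pads swing forward as they close: fully open they stand 13 mm farther back than shut.
Start: joints at [-1.252, 0.053, 1.613, -0, 1.476, -0.119], TCP at [0.265, -0.566, 0.256] pointing down, gripper open.
Joint ranges: [-3.01, 3.01], [-1.01, 2.22], [0.06, 2.58], [-1.02, 4.17], [0.09, 2.62], [-3.14, 3.14]. Speed limits (rad/s): [2.57, 2.57, 3.14, 3.14, 3.14, 3.14].

INTERFACE

Orientations are given as a rotation vector (axis times angle).
In Python, from station import get_obs, get_image, camera_params, order, ctrl gives the robot as it stands.
- The arm moves only by the tool move_arm, never from a script. Its argument "deltas" is one flat list of numbers, 5 for each row, row after row: the opening, from -1 (shut) to 1 (fully open), so that 0 is half open, then the shift along the tool's x, y, z in m, then the turn about the tool's z in degrees. In form: [fingers, tx, ty, tz, turn, fingers, tx, ty, tz, turn, ...]. A call has 1 to 10 rows; each row is the pose to reach, as a shift and turn from the pose measured when the call began, along the tool's axes at that moment; what a row does not reach only later rows make up. A row lasts 1/10 s, in which the tool goes at most 50 mm and 8.59 degrees, less where a joint would pass 70% of its speed; a pose out of reach is approached as far as the arm can. A call with a gripper value outside its range is refused whole. The fingers move at their own pace and stop on an object; "force" is the grip in N (left out, the last holds). Time passes only in rows, so rows that repeat a pose let the fingers close. It gives the time, the measured TCP pose, the force and the opening at its end, in the units of the state.
- get_obs(): the state, without advancing time (a new reading comes with each control period).
- get_image(name): name is "scene" or "side" or "wrist"; returns the picture (420x560x3 uint8, red, green, blue); there is no depth.
- camera_params(name): a dict with "camera_matrix" (3x3 intrinsics, pixels), "k1" (the pictures are not rectified: a ray, as slopes to the right and down, at radius r is drawn at 1 + k1 r^2 times it, then the intrinsics apply), "extrinsics" (4x4, takes a point from camera to world coordinates); the wrist camera has in their place "tool_from_camera" (4x4, takes a point from camera to tool coordinates, whose origin is the TCP and whose axes are the flange's). Camera axes: x right, y up, looking along -z (the intrinsics and any distortion apply to the point x, -y, -z); pixel columns grow to the right and rows downward; lengths in m; the calibration is good to about 2 mm. A picture is of the moment at which its call begins: read the wrist's pose just before it. camera_params takes no time and is no camera call.
- order.finish_job(): hands the job in, once; it reports no verdict.
The state is a dict: "t": time; "q": joint angles; "dq": joint speeds; "effort": joint torques, N m; "tool_pos": TCP position; "tool_rot": TCP orientation; "contact_force": force on the tool from outside, world axes, zero at the start; "wrist_torque": the same for the moment, N m; "opening": finger opening in m.
Only numpy, scipy, OpenCV 4.12 (cv2) and the standard library are available. Lean on these libraries where they do the work, as an engineer would, in place of code of your own. Each camera call takes 0.05 s, during which the arm holds its last target. There are 200 camera calls.

TASK

Pack the open steel box for a dry-heat run in the oven: lay the steel forceps flat on its bottom, set the closed clear-glass dish flat on its bottom and stand the clear-glass beaker upright on its bottom, then put the lid on the box so that it sits fully down all round. Set the glass down gently, never drop it. The plastic dish and the plastic beaker would melt, so leave them and everything else on the bench where they are.

Things in the scene. Friction and masses are not known exactly. Their poses are not given: they have to be found in the camera images.
- box: open stainless steel box, 230 (its x) x 140 (y) x 60 mm high, walls and floor 4 mm thick, inside 222 x 132 mm and 56 mm deep, 0.9 kg, loose. Origin: centre of its underside (inner floor 4 mm above), z up. A folded handle stands 8 mm out of each short side, 19 to 43 mm up. Stands left or right of the middle, turned up to 0.3 rad
- lid_grip (a point): box lid, steel, 246 (x) x 156 (y) mm, 0.32 kg, right way up on the bench across from the box. Point: centre of its grip bar (96 long on x, 10 wide, 10 high, post at each end), 42 mm over the skirt's lower edge, 27 over the lid top, 22 gap under it. The 12 mm skirt slips over the box's outside with 5 mm to spare each side, either way round; seated, the point is 90 mm over the box's underside
- forceps_center (a point): stainless steel forceps lying flat on the bench, 130 mm long along its x (points to +x), 9 mm high, both legs together 14 mm wide (along y) over the straight ribbed 30 mm at the middle, rigid; this point is the middle, 4.5 mm over the bench; z up as it lies; 28 g
- beaker_center (a point): small beaker of clear glass with white marks, standing upright and empty, 34 mm outside diameter, 50 mm high; this point is its centre, 25 mm above its underside; z is its axis, up; 30 g; more free room to its left and right (world y) than before and behind it
- dish_center (a point): glass Petri dish, colourless, closed with its glass cover (dish and cover are one piece here), lying flat, 60 mm diameter, 16 mm high; this point is its centre, 8 mm above its underside; z is its axis, up; 45 g; more free room to its left and right (world y) than before and behind it
- plastic_beaker_center (a point): bystander: blue plastic beaker, 34 mm diameter, 50 mm high; this point is its centre
- plastic_dish_center (a point): bystander: plastic Petri dish with purple cover, 60 mm diameter, 16 mm high; this point is its centre
- bottle_a: bystander: bottle with purple cap, 56 mm diameter, 105 mm high; origin: centre of its underside
- bottle_b: bystander: bottle with blue cap, 56 mm diameter, 105 mm high; origin: centre of its underside
- stopper: bystander: red-brown rubber stopper, 29 mm diameter, 26 mm high; origin: centre of its underside
- timer: bystander: white timer lying flat, 62 x 66 x 18 mm; origin: centre of its underside

How it is judged:
By the outcome, as a careful person would: the job done as asked, in the order asked, and still so for the second after the job is handed in, with the robot touching nothing.
It also fails if it takes over 72 s, if anything falls off the work surface, if the arm or the gripper's body presses on something with over 40 N, if the wrist force passes 120 N, or if a joint passes its speed limit or range.

## Working session

There is one attempt and no reset: what is moved stays moved. The work goes in short steps, Python scripts to look and compute and a tool call to move; the robot and the scene stay as the last step left them, time stands still between calls to the robot, and variables do not carry over. Pictures are saved under pics/ and viewed, about 8 in all and at most 12, crops included, and the job is handed in when it is done.

Besides the shell and the picture viewer there is one more tool, called after "Call:" in YAML: its name, and indented under it one key for each argument. move_arm: Moves the arm, as the interface text tells. Its arguments: {"type":"object","properties":{"deltas":{"type":"array"},"force":{"type":"number"}},"required":["deltas"]}

```bash
mkdir -p pics; ls; cat > h.py <<'E'
import numpy as np, cv2
from station import get_obs, get_image, camera_params, order, ctrl
from scipy.spatial.transform import Rotation as R
def save(img,n,s=1): cv2.imwrite('pics/'+n+'.png',cv2.resize(img[:,:,::-1],None,fx=s,fy=s))
def ext(name,o=None):
    p=camera_params(name)
    if name!='wrist': return np.array(p['extrinsics'])
    o=o or get_obs(); T=np.eye(4); T[:3,:3]=R.from_rotvec(o['tool_rot']).as_matrix(); T[:3,3]=o['tool_pos']
    return T@np.array(p['tool_from_camera'])
def ray(name,uv,o=None):
    p=camera_params(name); K=np.array(p['camera_matrix']); k=p['k1']; E=ext(name,o)
    uv=np.atleast_2d(np.array(uv,float))
    d=cv2.undistortPoints(uv[:,None],K,np.array([k,0,0,0.]))[:,0]
    v=np.c_[d[:,0],-d[:,1],-np.ones(len(d))]@E[:3,:3].T
    return E[:3,3],v
def onz(name,uv,z,o=None):
    c,v=ray(name,uv,o); return c+v*((z-c[2])/v[:,2])[:,None]
def proj(name,P,o=None):
    p=camera_params(name); K=np.array(p['camera_matrix']); E=np.linalg.inv(ext(name,o))
    q=np.atleast_2d(P)@E[:3,:3].T+E[:3,3]; d=np.c_[q[:,0],-q[:,1]]/-q[:,2:]
    d=d*(1+p['k1']*(d**2).sum(1))[:,None]; return d@K[:2,:2].T+K[:2,2]
E
python3 - <<'E'
from h import *
o=get_obs();print(o)
for n in('scene','side','wrist'):
    im=get_image(n); cv2.imwrite(f'pics/raw_{n}0.png',im[:,:,::-1]); save(im,n+'0',1.4)
    print(n,camera_params(n))
E
```

```text
pics
{'t': 0.0, 'q': array([-1.25196743e+00,  5.33739382e-02,  1.61429478e+00,  7.75563397e-09,
        1.47594959e+00, -1.19022016e-01]), 'dq': array([-0.00038596,  0.00165866, -0.00092747,  0.00073247, -0.00129574,
       -0.00127702]), 'effort': array([ 2.23905125e-03, -3.93683553e+01, -3.70176315e+01, -1.22629416e-05,
        6.91286725e-03,  2.14570974e-05]), 'tool_pos': array([ 0.26480768, -0.56551141,  0.25505188]), 'tool_rot': array([-3.06463972e+00, -6.81856035e-01,  3.17137375e-04]), 'contact_force': array([ 0.34689808, -0.48919145,  0.04778496]), 'wrist_torque': array([0.01814042, 0.02597939, 0.02628413]), 'opening': 0.08523717480812235}
scene {'camera_matrix': array([[463.56567876,   0.        , 277.17826314],
       [  0.        , 463.56567876, 208.95015713],
       [  0.        ,   0.        ,   1.        ]]), 'k1': 0.036942767888499144, 'extrinsics': array([[-0.80597709, -0.44188364,  0.39387787,  1.0249776 ],
       [ 0.59186248, -0.61279603,  0.52362184,  0.54443535],
       [ 0.00998687,  0.65514874,  0.75543391,  0.8727351 ],
       [ 0.        ,  0.        ,  0.  
[... 359 characters left out ...]
7316],
       [-0.01184815,  0.79938952,  0.60069628,  0.5320089 ],
       [ 0.        ,  0.        ,  0.        ,  1.        ]])}
wrist {'camera_matrix': array([[309.32282387,   0.        , 283.49516467],
       [  0.        , 309.32282387, 212.52999877],
       [  0.        ,   0.        ,   1.        ]]), 'k1': -0.040363732188445425, 'tool_from_camera': array([[ 9.07158049e-04,  9.45751393e-01,  3.24889950e-01,
         8.39984243e-02],
       [ 9.99999512e-01, -7.30902267e-04, -6.64550472e-04,
         2.93957106e-04],
       [-3.91036734e-04,  3.24890394e-01, -9.45751595e-01,
        -1.16991860e-01],
       [ 0.00000000e+00,  0.00000000e+00,  0.00000000e+00,
         1.00000000e+00]])}
```

View pics/scene0.png

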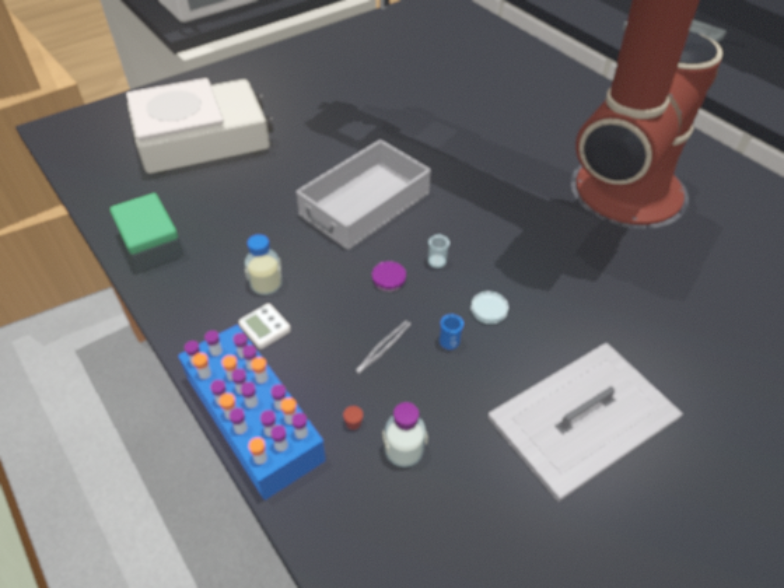

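View pics/side0.png

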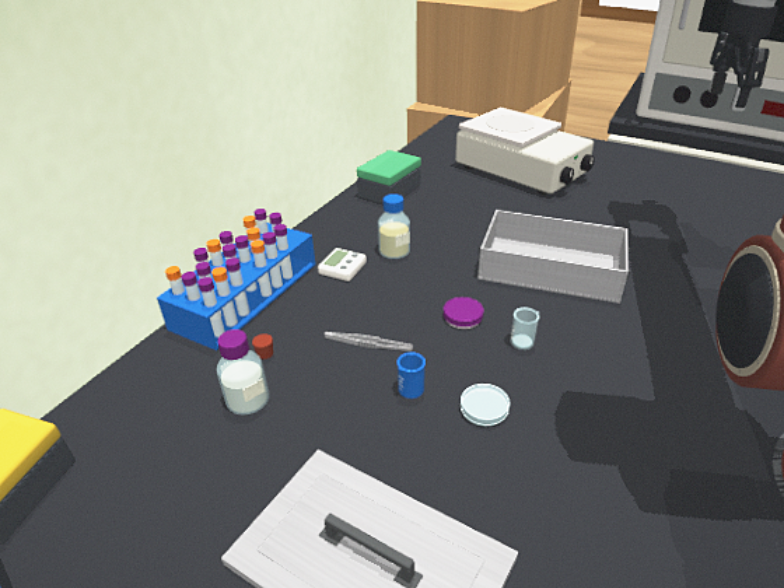

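The scene view (1.4x) shows the box at (365,192), the lid at (586,418) with its bar from (562,425) to (612,393), forceps from (360,370) to (409,323), the glass beaker at (438,250), the glass dish at (490,307), the plastic beaker at (451,332) and the plastic dish at (389,276). The side view agrees.

```bash
python3 - <<'E'
from h import *
np.set_printoptions(precision=4,suppress=True)
def S(n,L):
    for k,uv,z in L: print(n,k,onz(n,np.array(uv)/1.4,z)[0])
S('scene',[('boxL',(298,193),.06),('boxT',(380,143),.06),('boxR',(430,180),.06),('boxN',(348,222),.06),
('lidL',(489,415),.0135),('lidT',(606,345),.0135),('lidR',(682,412),.0135),('lidB',(561,492),.0),('bar1',(564,424),.042),('bar2',(611,392),.042),
('fTip',(360,370),.005),('fEnd',(409,323),.005),('gbeakTop',(438,242),.05),('gbeakBot',(437,261),.002),('dish',(490,306),.016),
('pbeakTop',(452,323),.05),('pdish',(389,273),.016),('botA',(406,412),.105),('stop',(353,414),.026),('timer',(264,325),.018),('botB',(259,243),.105)])
S('side',[('boxNL',(481,261),.06),('boxFL',(499,213),.06),('boxFR',(628,232),.06),
('bar1',(326,522),.042),('bar2',(416,570),.042),('fTip',(326,336),.005),('fEnd',(411,346),.005),('gbeakTop',(525,316),.05),('gbeakBot',(522,342),.002),('dish',(485,401),.016),
('pbeakTop',(411,361),.05),('pdish',(464,309),.016),('lidL',(319,451),.0135)])
E
```

```text
scene boxL [ 0.5918 -0.3215  0.06  ]
scene boxT [ 0.3727 -0.3583  0.06  ]
scene boxR [ 0.3629 -0.2052  0.06  ]
scene boxN [ 0.5596 -0.1992  0.06  ]
scene lidL [0.5982 0.2346 0.0135]
scene lidT [0.3547 0.2494 0.0135]
scene lidR [0.3586 0.4003 0.0135]
scene lidB [0.5924 0.3799 0.    ]
scene bar1 [0.5346 0.3189 0.042 ]
scene bar2 [0.438  0.3222 0.042 ]
scene fTip [0.7062 0.0491 0.005 ]
scene fEnd [0.5842 0.0191 0.005 ]
scene gbeakTop [ 0.4518 -0.0703  0.05  ]
scene gbeakBot [ 0.4515 -0.0684  0.002 ]
scene dish [0.4543 0.0778 0.016 ]
scene pbeakTop [0.5508 0.087  0.05  ]
scene pdish [ 0.5494 -0.0858  0.016 ]
scene botA [0.7313 0.1984 0.105 ]
scene stop [0.7668 0.1193 0.026 ]
scene timer [ 0.7892 -0.1111  0.018 ]
scene botB [ 0.7347 -0.2019  0.105 ]
side boxNL [ 0.5521 -0.1578  0.06  ]
side boxFL [ 0.5807 -0.3203  0.06  ]
side boxFR [ 0.3614 -0.3569  0.06  ]
side bar1 [0.5251 0.317  0.042 ]
side bar2 [0.4261 0.32   0.042 ]
side fTip [0.7077 0.05   0.005 ]
side fEnd [0.5874 0.0133 0.005 ]
side gbeakTop [ 0.4514 -0.0687  0.05  ]
side gbeakBot [ 0.4501 -0.0696  0.002 ]
side dish [0.4528 0.0747 0.016 ]
side pbeakTop [0.5514 0.0839 0.05  ]
side pdish [ 0.5485 -0.0866  0.016 ]
side lidL [0.5947 0.2318 0.0135]
```

View pics/wrist0.png

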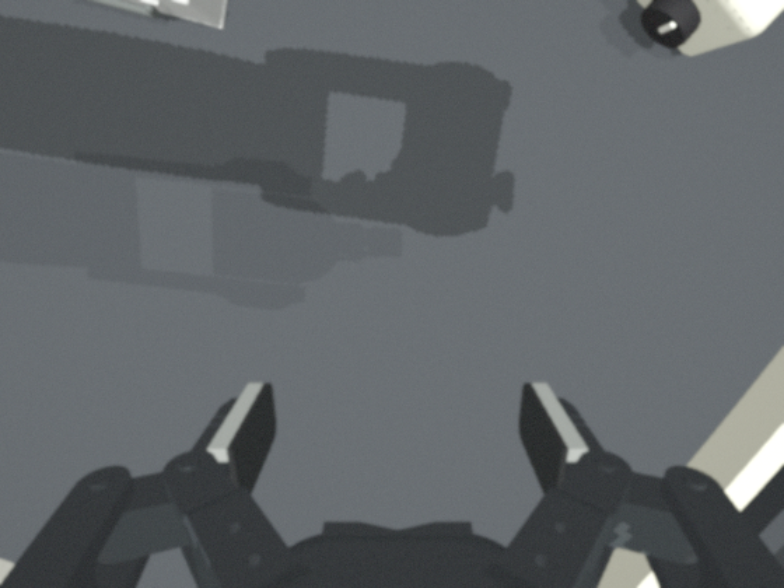

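```bash
cat >> h.py <<'E'
np.set_printoptions(precision=4,suppress=True)
def go(p,yaw):
    "shift in tool axes (mm) and turn (deg) to bring TCP to p with tool x at yaw"
    o=get_obs(); M=R.from_rotvec(o['tool_rot']).as_matrix()
    d=M.T@(np.array(p)-o['tool_pos']); y=np.arctan2(M[1,0],M[0,0])
    t=-np.degrees((yaw-y+np.pi)%(2*np.pi)-np.pi)
    print('d_mm',d*1000,'turn',round(t,2),'rows',max(np.linalg.norm(d)/.05,abs(t)/8.59), 'pos',o['tool_pos'],'yaw',round(y,4),'tilt',M[2],'t',o['t'])
E
python3 - <<'E'
from h import *
print({a:getattr(ctrl,a) for a in dir(ctrl) if a[0]!='_'})
go((.40,-.28,.32),.17)
E
```

```text
{'MotionError': <class 'station.MotionError'>, 'tip_reach': 0.025}
d_mm [ 243.5396 -201.4847  -64.2829] turn 15.34 rows 6.4510433726248495 pos [ 0.2648 -0.5656  0.2553] yaw 0.4378 tilt [ 0.0002 -0.0016 -1.    ] t 0.15
```

Call:
move_arm:
  deltas: [1,0.2435,-0.2015,-0.064,15.3,1,0.2435,-0.2015,-0.064,15.3,1,0.2435,-0.2015,-0.064,15.3,1,0.2435,-0.2015,-0.064,15.3,1,0.2435,-0.2015,-0.064,15.3,1,0.2435,-0.2015,-0.064,15.3,1,0.2435,-0.2015,-0.064,15.3,1,0.2435,-0.2015,-0.064,15.3,1,0.2435,-0.2015,-0.064,15.3,1,0.2435,-0.2015,-0.064,15.3]

```text
t: 1.15
tool_pos: [0.3994, -0.2807, 0.319]
tool_rot: [-3.128, -0.266, 0.002]
contact_force: [0.8, 0.1, -0.3]
opening: 0.0853
```

```bash
python3 - <<'E'
from h import *
o=get_obs(); im=get_image('wrist'); save(im,'w1',1.4); cv2.imwrite('pics/raw_w1.png',im[:,:,::-1])
import pickle; pickle.dump(o,open('o1.pkl','wb'))
go((.55,-.02,.25),.26)
E
```

```text
d_mm [ 192.4489 -231.5651   69.2855] turn -5.2 rows 6.179303438709816 pos [ 0.3994 -0.2808  0.3189] yaw 0.1692 tilt [-0.0012 -0.0025 -1.    ] t 1.2
```

View pics/w1.png

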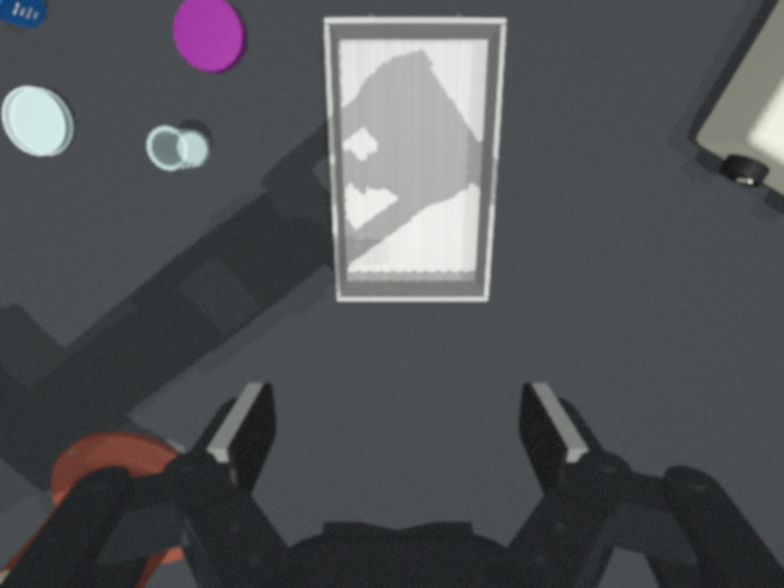

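The wrist view shows the box rim corners at (324,18), (506,18), (489,301) and (337,301) in 1.4x pixels. The box is nearly aligned with the tool.

Call:
move_arm:
  deltas: [1,0.1924,-0.2316,0.069,-5.2,1,0.1924,-0.2316,0.069,-5.2,1,0.1924,-0.2316,0.069,-5.2,1,0.1924,-0.2316,0.069,-5.2,1,0.1924,-0.2316,0.069,-5.2,1,0.1924,-0.2316,0.069,-5.2,1,0.1924,-0.2316,0.069,-5.2,1,0.1924,-0.2316,0.069,-5.2,1,0.1924,-0.2316,0.069,-5.2]

```text
t: 2.1
tool_pos: [0.5498, -0.0214, 0.2502]
tool_rot: [-3.114, -0.404, 0.003]
contact_force: [0.3, 0.6, 0.5]
opening: 0.085
```

```bash
python3 - <<'E'
from h import *
import pickle; o1=pickle.load(open('o1.pkl','rb'))
C=onz('wrist',np.array([(324,18),(506,18),(489,301),(337,301)])/1.4,.06,o1)
print(C, C.mean(0)); print([np.linalg.norm(C[i]-C[i-1]) for i in range(4)])
x=(C[0]+C[1]-C[2]-C[3]); y=C[0]+C[3]-C[1]-C[2]; print('yaw',np.arctan2(x[1],x[0]),np.arctan2(-y[0],y[1]))
o=get_obs(); im=get_image('wrist'); save(im,'w2',1.4); cv2.imwrite('pics/raw_w2.png',im[:,:,::-1]); pickle.dump(o,open('o2.pkl','wb'))
g=im.max(2).astype(int); m=((g>120)&(im.min(2)>100)).astype(np.uint8)
m[265:]=0
n,l,s,c=cv2.connectedComponentsWithStats(m)
for i in range(1,n):
    if s[i,4]>40: print(s[i],c[i],onz('wrist',c[i],.005,o))
E
```

```text
[[ 0.5675 -0.1952  0.06  ]
 [ 0.5913 -0.3321  0.06  ]
 [ 0.3658 -0.3726  0.06  ]
 [ 0.3419 -0.2345  0.06  ]] [ 0.4666 -0.2836  0.06  ]
[np.float64(0.22895122782767025), np.float64(0.13889607357005446), np.float64(0.22908945966865657), np.float64(0.1401297263009027)]
yaw 0.17496782447780757 0.1716139657653886
[ 398    0   71   23 1176] [436.0553   8.5476] [[ 0.7662 -0.1269  0.005 ]]
[252  14  16 130 848] [259.6498  72.1014] [[0.6587 0.0341 0.005 ]]
[ 470   23   83   69 3822] [509.551  59.933] [[ 0.7434 -0.2245  0.005 ]]
[    0    60    73   205 12359] [ 31.4504 162.3377] [[0.4942 0.279  0.005 ]]
[ 407  201  153   64 5190] [480.0256 235.7408] [[ 0.545  -0.2854  0.005 ]]
[ 165  210   52   50 1999] [190.4812 234.4737] [[0.4513 0.0752 0.005 ]]
[290 249  25  16 328] [301.5854 257.5549] [[ 0.4564 -0.0706  0.005 ]]
```

View pics/w2.png

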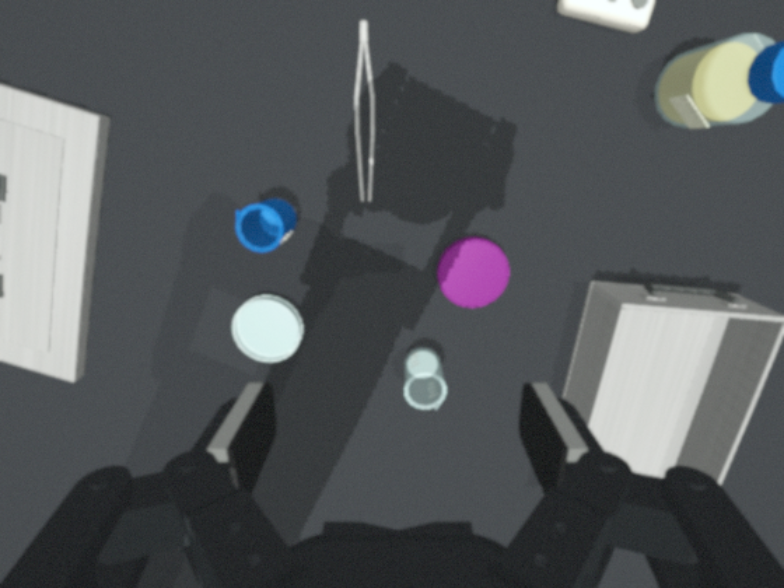

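The wrist view shows the forceps from (363,20) to (365,200), the glass dish centred at (267,328), the beaker rim at (425,389) and its base at (422,363), all in 1.4x pixels.

```bash
python3 - <<'E'
from h import *
import pickle; o=pickle.load(open('o2.pkl','rb')); im=cv2.imread('pics/raw_w2.png')[:,:,::-1]
m=(im.min(2)>100).astype(np.uint8)
f=m.copy(); f[:]=0; f[10:150,245:275]=m[10:150,245:275]
ys,xs=np.nonzero(f); P=onz('wrist',np.c_[xs,ys],.006,o)[:,:2]
(c,s,a)=cv2.minAreaRect(P.astype(np.float32)); print('forceps',c,s,a)
B=cv2.boxPoints((c,s,a)); e=max(((B[1]-B[0]),(B[2]-B[1])),key=np.linalg.norm); print('yaw',np.arctan2(e[1],e[0])); 
d=m.copy(); d[:]=0; d[205:265,160:222]=m[205:265,160:222]
cn=max(cv2.findContours(d,0,2)[0],key=cv2.contourArea)[:,0]
P=onz('wrist',cn,.014,o)[:,:2].astype(np.float32); print('dish',cv2.minEnclosingCircle(P),onz('wrist',[(267/1.4,327/1.4)],.016,o))
print('beaker',onz('wrist',[(425/1.4,389.5/1.4)],.05,o),onz('wrist',[(422/1.4,363/1.4)],.003,o))
pos,yaw=np.array(c),np.arctan2(e[1],e[0])
go((c[0],c[1],.10),.245)
E
```

```text
forceps (0.6494177579879761, 0.031953081488609314) (0.13192416727542877, 0.01621500961482525) 13.966534614562988
yaw 0.243762
dish ((0.45491543412208557, 0.07338706403970718), 0.0342286191880703) [[0.458  0.0729 0.016 ]]
beaker [[ 0.4527 -0.0715  0.05  ]] [[ 0.4529 -0.0714  0.003 ]]
d_mm [110.1566 -26.1431 150.4894] turn 0.73 rows 3.7664309752120815 pos [ 0.5498 -0.0217  0.2505] yaw 0.2577 tilt [-0.001 -0.002 -1.   ] t 2.15
```

Call:
move_arm:
  deltas: [0,0.1088,-0.0258,0.12,0.7,0,0.1088,-0.0258,0.12,0.7,0,0.1088,-0.0258,0.12,0.7,0,0.1088,-0.0258,0.12,0.7,0,0.1088,-0.0258,0.16,0.7,0,0.1088,-0.0258,0.19,0.7,0,0.1088,-0.0258,0.205,0.7,0,0.1088,-0.0258,0.205,0.7]
  force: 30

```text
t: 2.95
tool_pos: [0.6465, 0.0301, 0.0438]
tool_rot: [-3.116, -0.382, 0.008]
contact_force: [-0.1, -0.7, -0.2]
opening: 0.0427
```

```bash
python3 - <<'E'
from h import *
o=get_obs(); im=get_image('wrist'); save(im,'w3',1.4); cv2.imwrite('pics/raw_w3.png',im[:,:,::-1])
m=(im.min(2)>110).astype(np.uint8); 
n,l,s,c=cv2.connectedComponentsWithStats(m)
for i in range(1,n):
    if s[i,4]>60 : print(s[i],c[i],onz('wrist',c[i],.006,o))
print(o['opening'],proj('wrist',[(.648,.032,.009)],o)); go((.648,.032,.026),.244)
E
```

```text
[     0      0    560    420 116717] [302.2387 146.9746] [[0.7119 0.0366 0.006 ]]
[248  76  12  48 130] [253.6769  99.9462] [[0.7276 0.0645 0.006 ]]
[233 136  11  44 113] [237.7699 157.9115] [[0.6989 0.0664 0.006 ]]
[ 268  140   31  214 2748] [282.1663 246.3071] [[0.6571 0.0332 0.006 ]]
[386 144  16  42 105] [393.4571 164.7048] [[ 0.7146 -0.0103  0.006 ]]
[213 261  25  51 614] [224.8697 285.4902] [[0.6248 0.0593 0.006 ]]
[330 261  25  51 620] [342.1694 285.229 ] [[ 0.6415 -0.0064  0.006 ]]
[301 277  23  14 161] [314.6957 283.1925] [[0.6389 0.0094 0.006 ]]
[  84  305   54   56 1277] [107.3814 327.1065] [[0.5765 0.1253 0.006 ]]
[382 370  10  12  90] [385.8778 375.7444] [[ 0.5821 -0.056   0.006 ]]
[380 382  20  14 113] [389.3274 387.7168] [[ 0.5725 -0.0621  0.006 ]]
0.042675836906906336 [[280.2567 263.7264]]
d_mm [ 0.4556 -1.6649 19.9788] turn 0.0 rows 0.40106490403933037 pos [0.648  0.0302 0.046 ] yaw 0.244 tilt [-0.0013 -0.0019 -1.    ] t 3.0
```

View pics/w3.png

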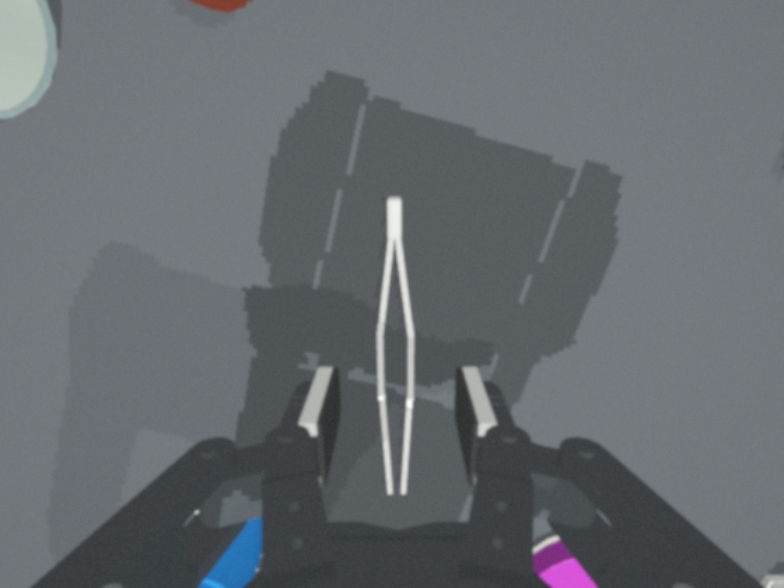

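```bash
python3 - <<'E'
from h import *
print(onz('wrist',np.array([(395,197),(396,493),(396,333),(396,401)])/1.4,.007))
go((.648,.032,.026),.244)
E
```

```text
[[0.7139 0.0471 0.007 ]
 [0.5862 0.0149 0.007 ]
 [0.6633 0.0341 0.007 ]
 [0.6334 0.0266 0.007 ]]
d_mm [ 0.4556 -1.6649 19.9788] turn 0.0 rows 0.40106490403933037 pos [0.648  0.0302 0.046 ] yaw 0.244 tilt [-0.0013 -0.0019 -1.    ] t 3.0
```

Call:
move_arm:
  deltas: [0,0.001,0,0.014,0,0,0.001,0,0.0195,0,0,0.001,0,0.0195,0,-1,0.001,0,0.0195,0,-1,0.001,0,0.0195,0,-1,0.001,0,0.0195,0,-1,0.001,0,0.0195,0,-1,0.001,0,0.0195,0]
  force: 30

```text
t: 3.8
tool_pos: [0.6494, 0.0306, 0.0272]
tool_rot: [-3.117, -0.382, 0.001]
contact_force: [-0.2, 0.0, 3.8]
opening: 0.0128
```

```bash
cat >> h.py <<'E'
BC=np.array([.4666,-.2836]); BY=.173
def box(x,y): 
    c,s=np.cos(BY),np.sin(BY); return BC+np.array([c*x-s*y,s*x+c*y])
E
python3 - <<'E'
from h import *
o=get_obs(); print(o['opening'],o['contact_force'],box(-38,-30) if 0 else box(-.038,-.030))
go((*box(-.038,-.030),.15),.173)
E
```

```text
0.012845352448286296 [-0.2375  0.023   3.7544] [ 0.4343 -0.3197]
d_mm [-293.3862  287.6992 -123.2377] turn 4.07 rows 8.57983270124663 pos [0.6494 0.0306 0.0272] yaw 0.244 tilt [-0.0001 -0.0016 -1.    ] t 3.8
```

Call:
move_arm:
  deltas: [-1,0,0,-0.05,0,-1,0,0,-0.1,0,-1,0,0,-0.123,0,-1,-0.2934,0.2877,-0.123,4.1,-1,-0.2934,0.2877,-0.123,4.1,-1,-0.2934,0.2877,-0.123,4.1,-1,-0.2934,0.2877,-0.123,4.1,-1,-0.2934,0.2877,-0.123,4.1,-1,-0.2934,0.2877,-0.123,4.1,-1,-0.2934,0.2877,-0.123,4.1]

```text
t: 4.8
tool_pos: [0.4648, -0.2691, 0.1497]
tool_rot: [-3.128, -0.271, 0.001]
contact_force: [0.6, 0.3, 0.4]
opening: 0.0124
```

```bash
python3 - <<'E'
from h import *
o=get_obs(); print(o['opening'])
go((*box(-.038,-.030),.15),.173)
go((*box(-.038,-.030),.033),.173)
E
```

```text
0.012415813416290515
d_mm [-38.6901  44.6509  -0.3813] turn -0.01 rows 1.1816554355025939 pos [ 0.4648 -0.2691  0.1497] yaw 0.1728 tilt [-0.0002 -0.0015 -1.    ] t 4.8
d_mm [-38.6655  44.8285 116.6185] turn -0.01 rows 2.615683568577877 pos [ 0.4648 -0.2691  0.1497] yaw 0.1728 tilt [-0.0002 -0.0015 -1.    ] t 4.8
```

Call:
move_arm:
  deltas: [-1,-0.0387,0.0447,0,0,-1,-0.0387,0.0447,0,0,-1,-0.0387,0.0447,0.05,0,-1,-0.0387,0.0447,0.08,0,-1,-0.0387,0.0447,0.1,0,-1,-0.0387,0.0447,0.11,0,-1,-0.0387,0.0447,0.1145,0,-1,-0.0387,0.0447,0.1175,0,-1,-0.0387,0.0447,0.1175,0]

```text
t: 5.7
tool_pos: [0.4357, -0.3179, 0.0337]
tool_rot: [-3.125, -0.271, -0.002]
contact_force: [-1.4, 10.6, 9.2]
opening: 0.0125
```

```bash
python3 - <<'E'
from h import *
o=get_obs(); print(o['opening'],o['contact_force'])
go((*box(-.038,-.030),.032),.173)
E
```

```text
0.012522811758952793 [-1.4146 10.6303  9.2134]
d_mm [-1.6217  1.5523  1.7061] turn 0.01 rows 0.0563925690384239 pos [ 0.4357 -0.3179  0.0337] yaw 0.1731 tilt [ 0.0015 -0.0046 -1.    ] t 5.7
```

```bash
python3 - <<'E'
from h import *
im=get_image('wrist'); save(im,'w4',1.4)
E
```

```text
(no output)
```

View pics/w4.png

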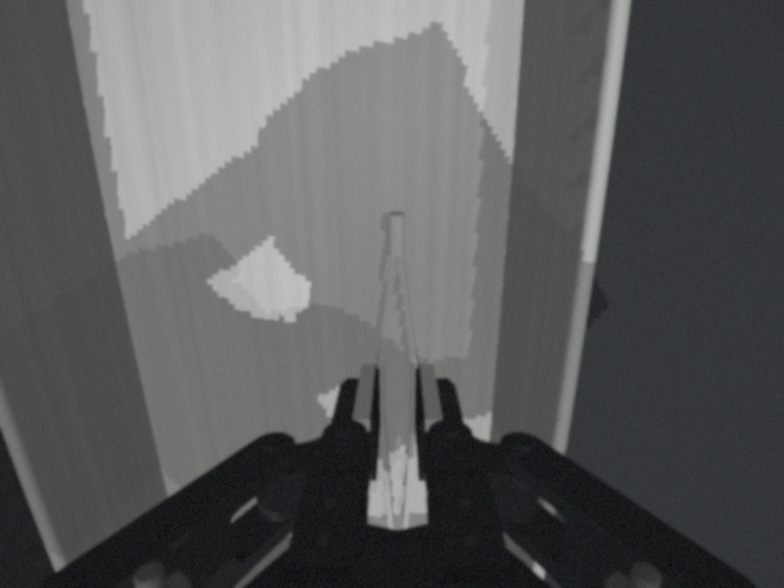

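The right linkage is touching the box's side wall, and the forceps are just above the floor. I'll raise them, shift inward and lower again.

Call:
move_arm:
  deltas: [-1,0,-0.004,-0.03,0,-1,0,-0.0105,-0.03,0,-1,0,-0.0105,-0.03,0,-1,0,-0.0105,-0.015,0,-1,0,-0.0105,-0.005,0,-1,0,-0.0105,0,0,-1,0,-0.0105,0.0015,0,-1,0,-0.0105,0.0015,0]

```text
t: 6.55
tool_pos: [0.4329, -0.3069, 0.0312]
tool_rot: [-3.122, -0.271, 0.003]
contact_force: [-2.1, 1.1, 2.9]
opening: 0.0125
```

```bash
python3 - <<'E'
from h import *
o=get_obs(); print(o['opening'],o['contact_force'])
go((*box(-.038,-.019),.032),.173)
E
```

```text
0.012450454678105927 [-2.1204  1.1147  2.9473]
d_mm [-0.8116  1.8774 -0.7897] turn 0.0 rows 0.04385078882938759 pos [ 0.4329 -0.3069  0.0312] yaw 0.173 tilt [-0.0009 -0.0076 -1.    ] t 6.55
```

Call:
move_arm:
  deltas: [-0.45,0,0,0,0,-0.45,0,0,0,0,-0.45,0,0,0,0,-0.45,0,0,-0.03,0,-0.45,0,0,-0.08,0,-0.45,0,0,-0.13,0,0.5,0,0,-0.18,0,1,0,0,-0.2,0,1,-0.05,0,-0.24,0,1,-0.05,0,-0.24,0]

```text
t: 7.55
tool_pos: [0.3836, -0.3186, 0.2752]
tool_rot: [-3.128, -0.27, -0.002]
contact_force: [0.3, -0.2, 1.1]
opening: 0.0797
```

```bash
python3 - <<'E'
from h import *
import pickle
o=get_obs(); im=get_image('wrist'); save(im,'w5',1.4); cv2.imwrite('pics/raw_w5.png',im[:,:,::-1]); pickle.dump(o,open('o5.pkl','wb'))
go((.4545,.0745,.12),0)
E
```

```text
d_mm [ 136.9398 -375.0983  156.088 ] turn 9.8 rows 8.57472309157601 pos [ 0.3833 -0.3188  0.2751] yaw 0.1711 tilt [ 0.0014 -0.0021 -1.    ] t 7.6
```

View pics/w5.png

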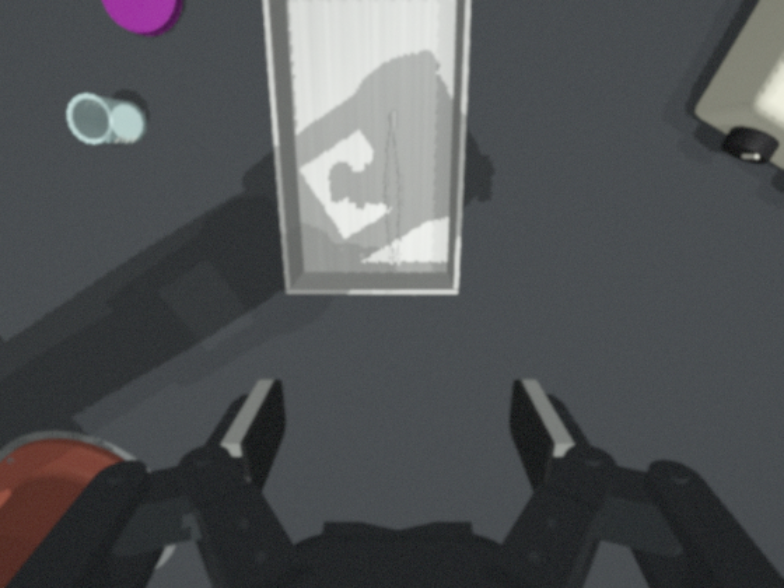

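The forceps lie flat in the box, between (392,112) and (395,265). The near rim corners are at (287,294) and (459,293).

Call:
move_arm:
  deltas: [1,0.137,-0.375,0,9.8,1,0.137,-0.375,0,9.8,1,0.137,-0.375,0,9.8,1,0.137,-0.375,0,9.8,1,0.137,-0.375,0,9.8,1,0.137,-0.375,0.05,9.8,1,0.137,-0.375,0.1,9.8,1,0.137,-0.375,0.156,9.8,1,0.137,-0.375,0.156,9.8,1,0.137,-0.375,0.156,9.8]

```text
t: 8.6
tool_pos: [0.4513, 0.0767, 0.1143]
tool_rot: [-3.138, -0.003, 0.011]
contact_force: [0.0, 0.6, -0.6]
opening: 0.0855
```

```bash
python3 - <<'E'
from h import *
import pickle; o5=pickle.load(open('o5.pkl','rb'))
print(onz('wrist',np.array([(287,294),(459,293)])/1.4,.06,o5), box(-.115,.07),box(-.115,-.07))
print(onz('wrist',np.array([(392,112),(395,265)])/1.4,.012,o5))
o=get_obs(); im=get_image('wrist'); cv2.imwrite('pics/raw_w6.png',im[:,:,::-1])
m=(im.min(2)>130).astype(np.uint8)
n,l,s,c=cv2.connectedComponentsWithStats(m)
for i in range(1,n):
    if s[i,4]>400 : 
        cn=max(cv2.findContours((l==i).astype(np.uint8),0,2)[0],key=cv2.contourArea)[:,0]
        P=onz('wrist',cn,.015,o)[:,:2].astype(np.float32)
        print(s[i],c[i],cv2.minEnclosingCircle(P), P.min(0),P.max(0))
go((.4545,.0745,.021),0)
E
```

```text
[[ 0.342  -0.2352  0.06  ]
 [ 0.367  -0.3723  0.06  ]] [ 0.3413 -0.2344] [ 0.3654 -0.3724]
[[ 0.495  -0.2948  0.012 ]
 [ 0.3686 -0.3192  0.012 ]]
[    0     4    93   325 21079] [ 34.3001 185.3745] ((0.4776252508163452, 0.27836647629737854), 0.1291293501853943) [0.3528 0.2286] [0.5988 0.3279]
[ 247  178   82   81 5185] [287.4584 218.2328] ((0.4548540413379669, 0.07350105047225952), 0.03204352781176567) [0.423  0.0433] [0.4866 0.1041]
[ 452  201   37   36 1000] [469.752 218.692] ((0.45588088035583496, -0.06372750550508499), 0.014373662881553173) [ 0.442  -0.0777] [ 0.4702 -0.0499]
[481 218  55  51 906] [509.0872 243.5397] ((0.4342929720878601, -0.10049799084663391), 0.023076817393302917) [ 0.4138 -0.1212] [ 0.4568 -0.0778]
d_mm [ 5.7424  3.2155 90.558 ] turn 0.14 rows 1.8159357892820012 pos [0.4498 0.0773 0.1116] yaw 0.0025 tilt [-0.0114 -0.004  -0.9999] t 8.65
```

Call:
move_arm:
  deltas: [1,0.0055,0.004,0,0.1,1,0.0055,0.004,0.04,0.1,1,0.0055,0.004,0.07,0.1,1,0.0055,0.004,0.0905,0.1,1,0.0055,0.004,0.0905,0.1,1,0.0055,0.004,0.0905,0.1]
  force: 20

```text
t: 9.25
tool_pos: [0.4554, 0.0731, 0.0221]
tool_rot: [-3.138, 0.001, 0.016]
contact_force: [0.4, 0.7, 0.2]
opening: 0.0857
```

```bash
python3 - <<'E'
from h import *
o=get_obs(); print(o['opening'],o['contact_force'])
go((.4548,.0735,.021),0)
E
```

```text
0.08567144675171083 [0.4203 0.6931 0.186 ]
d_mm [-0.5652 -0.4224  1.1533] turn -0.03 rows 0.027041453447484123 pos [0.4554 0.0731 0.0221] yaw -0.0005 tilt [-0.0101 -0.004  -0.9999] t 9.25
```

Call:
move_arm:
  deltas: [0.2,0,0,0.001,0,0.2,0,0,0.001,0,0.2,0,0,0.001,0,0.2,0,0,0.001,0,0.2,0,0,0.001,0]
  force: 25

```text
t: 9.75
tool_pos: [0.4573, 0.0729, 0.0234]
tool_rot: [-3.138, 0.001, 0.009]
contact_force: [-0.3, -1.8, 6.1]
opening: 0.0588
```

```bash
python3 - <<'E'
from h import *
o=get_obs(); print(o['opening'],o['contact_force'],o['q'][5])
go((.4548,.0735,.12),0)
go((*box(.042,.025),.12),.173+np.pi/2)
go((*box(.042,.025),.12),.173-np.pi/2)
E
```

```text
0.05883510653682366 [-0.2732 -1.766   6.0532] 1.5643481051766879
d_mm [ -3.0922  -0.9415 -96.5533] turn -0.02 rows 1.9321482950766649 pos [0.4573 0.0729 0.0234] yaw -0.0004 tilt [-0.006  -0.0036 -1.    ] t 9.75
d_mm [ 45.9057 324.2793 -98.0208] turn -99.93 rows 11.633867807755305 pos [0.4573 0.0729 0.0234] yaw -0.0004 tilt [-0.006  -0.0036 -1.    ] t 9.75
d_mm [ 45.9057 324.2793 -98.0208] turn 80.07 rows 9.320730562442598 pos [0.4573 0.0729 0.0234] yaw -0.0004 tilt [-0.006  -0.0036 -1.    ] t 9.75
```

Call:
move_arm:
  deltas: [0.2,0,0,-0.03,0,0.2,0,0,-0.07,0,0.2,0,0,-0.098,0,0.2,0.046,0.324,-0.098,80,0.2,0.046,0.324,-0.098,80,0.2,0.046,0.324,-0.098,80,0.2,0.046,0.324,-0.098,80,0.2,0.046,0.324,-0.098,80,0.2,0.046,0.324,-0.098,80,0.2,0.046,0.324,-0.098,80]

```text
t: 10.75
tool_pos: [0.5041, -0.2553, 0.1211]
tool_rot: [2.711, -1.587, -0.007]
contact_force: [1.0, 0.3, -0.4]
opening: 0.0587
```

```bash
python3 - <<'E'
from h import *
o=get_obs(); print(o['opening'],o['contact_force'],o['q'][5])
go((*box(.042,.025),.12),.173-np.pi/2)
E
```

```text
0.05871738075685575 [ 1.0124  0.3195 -0.4422] 2.03036051075029
d_mm [-3.301  -1.349   1.0647] turn 19.4 rows 2.2581974745990974 pos [ 0.5041 -0.2553  0.1211] yaw -1.0592 tilt [-0.0036  0.0029 -1.    ] t 10.75
```

Call:
move_arm:
  deltas: [0.2,-0.0033,-0.0013,0,19.4,0.2,-0.0033,-0.0013,0,19.4,0.2,-0.0033,-0.0013,0,19.4,0.2,-0.0033,-0.0013,0,19.4,0.2,-0.0033,-0.0013,0,19.4,0.2,-0.0033,-0.0013,0,19.4]

```text
t: 11.35
tool_pos: [0.5037, -0.2517, 0.1213]
tool_rot: [2.405, -2.019, -0.006]
contact_force: [-0.5, -0.1, -0.7]
opening: 0.0584
```

```bash
python3 - <<'E'
from h import *
o=get_obs(); print(o['opening'],o['contact_force'],o['q'][5])
go((*box(.042,.025),.031),.173-np.pi/2)
E
```

```text
0.05839879314161002 [-0.4911 -0.0806 -0.6586] 2.3728822713393694
d_mm [ 0.2217 -0.3008 90.3229] turn 0.05 rows 1.8064739881199414 pos [ 0.5037 -0.2517  0.1213] yaw -1.3968 tilt [-0.0021  0.0036 -1.    ] t 11.35
```

Call:
move_arm:
  deltas: [0.2,0,0,0.04,0,0.2,0,0,0.065,0,0.2,0,0,0.08,0,0.2,0,0,0.087,0,0.2,0,0,0.0903,0,0.2,0,0,0.0903,0,0.2,0,0,0.0903,0]

```text
t: 12.05
tool_pos: [0.5043, -0.2522, 0.0324]
tool_rot: [2.405, -2.019, -0.002]
contact_force: [0.5, 0.1, 0.8]
opening: 0.0589
```

```bash
python3 - <<'E'
from h import *
o=get_obs(); print(o['opening'],o['contact_force'],o['q'][5])
go((*box(.042,.025),.0265),.173-np.pi/2)
E
```

```text
0.05889069080786638 [0.4695 0.0983 0.7963] 2.372869056305239
d_mm [-0.5483  0.5242  5.9111] turn 0.06 rows 0.11919056687135217 pos [ 0.5043 -0.2522  0.0324] yaw -1.3968 tilt [-0.0004  0.0018 -1.    ] t 12.05
```

Call:
move_arm:
  deltas: [0.2,0,0,0.0015,0,0.2,0,0,0.003,0,0.2,0,0,0.0045,0,0.2,0,0,0.006,0,0.2,0,0,0.006,0,0.2,0,0,0.006,0]

```text
t: 12.65
tool_pos: [0.5046, -0.2524, 0.0276]
tool_rot: [2.405, -2.019, -0.002]
contact_force: [-3.7, 1.6, 6.9]
opening: 0.0588
```

```bash
python3 - <<'E'
from h import *
o=get_obs(); print(o['opening'],o['contact_force'],o['tool_pos'])
E
```

```text
0.0587748475555804 [-3.7     1.561   6.9329] [ 0.5046 -0.2524  0.0276]
```

Call:
move_arm:
  deltas: [0.45,0,0,0,0,0.52,0,0,0,0,0.55,0,0,0,0,0.55,0,0,0,0,0.55,0,0,-0.005,0,0.55,0,0,-0.02,0,0.55,0,0,-0.05,0,0.6,0,0,-0.1,0,1,0,0,-0.15,0,1,0,0,-0.2,0]

```text
t: 13.65
tool_pos: [0.5047, -0.2522, 0.231]
tool_rot: [2.405, -2.019, -0.0]
contact_force: [0.3, -0.4, 0.4]
opening: 0.0855
```

```bash
python3 - <<'E'
from h import *
o=get_obs(); print(o['opening'],o['contact_force'],o['q'][5])
im=get_image('scene'); cv2.imwrite('pics/raw_s7.png',im[:,:,::-1]); save(im[80:240,180:400],'s7',3)
go((.452,-.0705,.15),0.0)
E
```

```text
0.08546619865629736 [ 0.347  -0.3688  0.4441] 2.3726976031661673
d_mm [-192.3222   24.7143   89.5262] turn -80.01 rows 9.314544266887655 pos [ 0.5085 -0.2547  0.2421] yaw -1.3965 tilt [ 0.0121 -0.0109 -0.9999] t 13.7
```

View pics/s7.png

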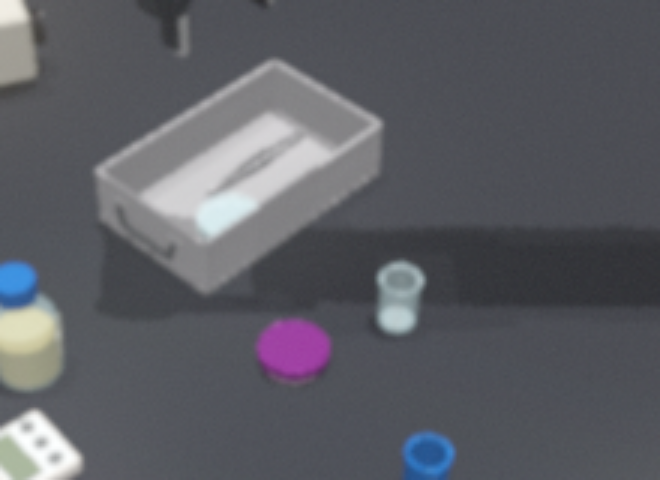

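The dish lies flat in the box beside the forceps, the box has not moved, and the beaker still stands at about (452,-70) mm. The beaker is next.

Call:
move_arm:
  deltas: [0.7,-0.1923,0.0247,0.03,-80,0.7,-0.1923,0.0247,0.03,-80,0.7,-0.1923,0.0247,0.03,-80,0.7,-0.1923,0.0247,0.03,-80,0.7,-0.1923,0.0247,0.03,-80,0.7,-0.1923,0.0247,0.05,-80,0.7,-0.1923,0.0247,0.08,-80,0.7,-0.1923,0.0247,0.09,-80,0.7,-0.1923,0.0247,0.09,-80,0.7,-0.1923,0.0247,0.09,-80]

```text
t: 14.7
tool_pos: [0.4519, -0.0704, 0.1498]
tool_rot: [3.131, 0.006, 0.02]
contact_force: [-0.3, 0.1, 0.6]
opening: 0.0727
```

```bash
python3 - <<'E'
from h import *
o=get_obs(); im=get_image('wrist'); cv2.imwrite('pics/raw_w8.png',im[:,:,::-1])
print(proj('wrist',[(.452,-.0705,.05)],o),o['opening'])
for th in (95,110,130):
    m=(im.min(2)>th).astype(np.uint8)
    n,l,s,c=cv2.connectedComponentsWithStats(m)
    for i in range(1,n):
        if s[i,4]>150 and 150<c[i][0]<420 : print(th,s[i],c[i],onz('wrist',c[i],.05,o),onz('wrist',c[i],.002,o))
go((.452,-.0705,.041),0.0)
E
```

```text
[[281.85   226.1262]] 0.07266598596684207
95 [ 259  190   49   59 2226] [283.1586 220.8365] [[ 0.4562 -0.0715  0.05  ]] [[ 0.439 -0.072  0.002]]
95 [170 269  33  53 605] [185.519  295.0314] [[0.3918 0.008  0.05  ]] [[0.3604 0.0249 0.002 ]]
95 [364 268  34  54 616] [381.1591 294.2451] [[ 0.3922 -0.1522  0.05  ]] [[ 0.3609 -0.1705  0.002 ]]
110 [ 260  191   48   58 1864] [283.5966 219.6749] [[ 0.4572 -0.0718  0.05  ]] [[ 0.4401 -0.0724  0.002 ]]
110 [170 269  33  53 529] [185.4423 295.3478] [[0.3915 0.0081 0.05  ]] [[0.36   0.0251 0.002 ]]
110 [365 269  33  53 540] [381.4204 295.0444] [[ 0.3914 -0.1525  0.05  ]] [[ 0.3599 -0.1709  0.002 ]]
130 [ 260  192   48   57 1388] [282.9524 217.4589] [[ 0.4589 -0.0713  0.05  ]] [[ 0.4423 -0.0718  0.002 ]]
d_mm [ -1.5834  -1.1168 109.1827] turn 0.19 rows 2.1839975881912657 pos [ 0.4521 -0.0705  0.1502] yaw 0.0033 tilt [ 0.0137  0.0103 -0.9999] t 14.75
```

Call:
move_arm:
  deltas: [0.7,-0.001,0,0,0.2,0.7,-0.001,0,0.04,0.2,0.7,-0.001,0,0.075,0.2,0.7,-0.001,0,0.1,0.2,0.7,-0.001,0,0.109,0.2,0.7,-0.001,0,0.109,0.2,0.7,-0.001,0,0.109,0.2]
  force: 20

```text
t: 15.45
tool_pos: [0.4537, -0.072, 0.0427]
tool_rot: [3.131, -0.001, 0.025]
contact_force: [-0.5, -0.3, 0.7]
opening: 0.0728
```

```bash
python3 - <<'E'
from h import *
o=get_obs(); print(o['contact_force'])
go((.452,-.0712,.041),0.0)
E
```

```text
[-0.5472 -0.3094  0.7274]
d_mm [-1.7525 -0.8094  1.7021] turn -0.03 rows 0.05147293818722507 pos [ 0.4537 -0.072   0.0427] yaw -0.0005 tilt [ 0.016   0.011  -0.9998] t 15.45
```

Call:
move_arm:
  deltas: [-0.4,-0.0015,0,0,0,-0.4,-0.0015,0,0,0,-0.4,-0.0015,0,0,0,-0.4,-0.0015,0,0,0,-0.4,-0.0015,0,0,0,-0.4,-0.0015,0,0,0]
  force: 20

```text
t: 16.05
tool_pos: [0.4532, -0.0722, 0.0441]
tool_rot: [3.13, -0.001, 0.028]
contact_force: [-2.3, 1.3, 6.4]
opening: 0.0324
```

```bash
python3 - <<'E'
from h import *
o=get_obs(); print(o['contact_force'],o['opening'])
go((.452,-.0712,.041),0.0)
go((*box(-.058,.022),.14),.173)
E
```

```text
[-2.2548  1.2546  6.4113] 0.032421384829286616
d_mm [-1.2852 -1.0128  3.0465] turn -0.03 rows 0.0691619798856746 pos [ 0.4532 -0.0722  0.0441] yaw -0.0005 tilt [ 0.018   0.0113 -0.9998] t 16.05
d_mm [-45.7144 200.8407 -94.4898] turn -9.94 rows 4.532333806228967 pos [ 0.4532 -0.0722  0.0441] yaw -0.0005 tilt [ 0.018   0.0113 -0.9998] t 16.05
```

Call:
move_arm:
  deltas: [-0.4,0,0,-0.03,0,-0.4,0,0,-0.07,0,-0.4,0,0,-0.0945,0,-0.4,-0.0457,0.2008,-0.0945,-9.9,-0.4,-0.0457,0.2008,-0.0945,-9.9,-0.4,-0.0457,0.2008,-0.0945,-9.9,-0.4,-0.0457,0.2008,-0.0945,-9.9,-0.4,-0.0457,0.2008,-0.0945,-9.9,-0.4,-0.0457,0.2008,-0.0945,-9.9,-0.4,-0.0457,0.2008,-0.0945,-9.9]

```text
t: 17.05
tool_pos: [0.4056, -0.2711, 0.1396]
tool_rot: [3.118, 0.269, 0.026]
contact_force: [-0.1, 0.4, -0.2]
opening: 0.0323
```

```bash
python3 - <<'E'
from h import *
o=get_obs(); print(o['contact_force'],o['opening'])
im=get_image('wrist'); cv2.imwrite('pics/raw_w9.png',im[:,:,::-1])
go((*box(-.058,.022),.053),.173)
E
```

```text
[-0.0651  0.4278 -0.1766] 0.03233351522642056
d_mm [-1.6631  0.0979 86.5716] turn 0.01 rows 1.7317516080548803 pos [ 0.4058 -0.2706  0.1396] yaw 0.1733 tilt [ 0.0155  0.0132 -0.9998] t 17.1
```

Call:
move_arm:
  deltas: [-0.4,-0.0015,0,0.03,0,-0.4,-0.0015,0,0.06,0,-0.4,-0.0015,0,0.08,0,-0.4,-0.0015,0,0.0865,0,-0.4,-0.0015,0,0.0865,0,-0.4,-0.0015,0,0.0865,0,-0.4,-0.0015,0,0.089,0,-0.4,-0.0015,0,0.0905,0,-0.4,-0.0015,0,0.0905,0]

```text
t: 18.0
tool_pos: [0.4061, -0.272, 0.0495]
tool_rot: [3.117, 0.27, 0.027]
contact_force: [0.3, 0.1, -0.1]
opening: 0.0325
```

```bash
python3 - <<'E'
from h import *
o=get_obs(); print(o['contact_force'],o['opening'])
go((*box(-.058,.022),.047),.173)
E
```

```text
[ 0.2938  0.0793 -0.1107] 0.03254502905599238
d_mm [-0.4064 -0.2195  2.4851] turn 0.01 rows 0.05055379453977162 pos [ 0.4061 -0.272   0.0495] yaw 0.1731 tilt [ 0.0159  0.0137 -0.9998] t 18.0
```

Call:
move_arm:
  deltas: [-0.4,0,0,0.001,0,-0.4,0,0,0.002,0,-0.4,0,0,0.003,0,-0.4,0,0,0.003,0]

```text
t: 18.4
tool_pos: [0.4064, -0.2724, 0.0481]
tool_rot: [3.118, 0.271, 0.026]
contact_force: [-4.2, 2.7, 11.0]
opening: 0.032
```

Call:
move_arm:
  deltas: [-0.15,0,0,0,0,-0.1,0,0,0,0,0,0,0,0,0,0,0,0,0,0,0,0,0,-0.015,0,0,0,0,-0.04,0,0,0,0,-0.08,0,0.5,0,0,-0.13,0,1,0,0,-0.18,0,1,0,0,-0.2,0]

```text
t: 19.4
tool_pos: [0.4044, -0.2716, 0.2542]
tool_rot: [3.111, 0.27, 0.035]
contact_force: [0.0, -0.8, 0.0]
opening: 0.0831
```

```bash
python3 - <<'E'
from h import *
import pickle
o=get_obs(); im=get_image('wrist'); cv2.imwrite('pics/raw_w10.png',im[:,:,::-1]); pickle.dump(o,open('o10.pkl','wb'))
im2=get_image('side'); cv2.imwrite('pics/raw_d10.png',im2[:,:,::-1])
a=cv2.resize(im[:300],(400,214)); b=cv2.resize(im2[130:230,320:470],(400,267))
a2=cv2.resize(get_image('scene')[80:240,180:340],(390,390))
can=np.zeros((490,800,3),np.uint8); can[:214,:400]=a; can[214:481,:400]=b; can[:390,405:795]=a2; save(can,'c10')
go((.482,.3195,.25),.0)
E
```

```text
d_mm [ 179.1026 -567.9289   -6.2892] turn 9.93 rows 11.910675833788517 pos [ 0.4035 -0.2708  0.2496] yaw 0.1732 tilt [ 0.0176  0.016  -0.9997] t 19.55
```

View pics/c10.png

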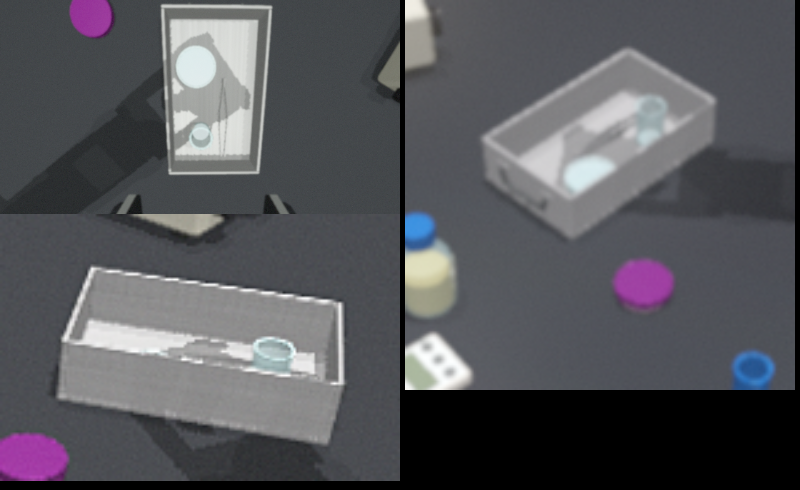

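The beaker stands upright, and the dish and forceps lie flat, clear of each other and of the walls. Next is the lid, which I'll look at first.

```bash
python3 - <<'E'
from h import *
go((.40,.31,.27),-.05)
E
```

```text
d_mm [  97.0567 -572.3625  -27.8083] turn 12.79 rows 11.623978365278584 pos [ 0.4035 -0.2708  0.2496] yaw 0.1732 tilt [ 0.0176  0.016  -0.9997] t 19.55
```

Call:
move_arm:
  deltas: [1,0.097,-0.5724,-0.028,12.8,1,0.097,-0.5724,-0.028,12.8,1,0.097,-0.5724,-0.028,12.8,1,0.097,-0.5724,-0.028,12.8,1,0.097,-0.5724,-0.028,12.8,1,0.097,-0.5724,-0.028,12.8,1,0.097,-0.5724,-0.028,12.8,1,0.097,-0.5724,-0.028,12.8,1,0.097,-0.5724,-0.028,12.8,1,0.097,-0.5724,-0.028,12.8]

```text
t: 20.55
tool_pos: [0.3988, 0.2285, 0.2641]
tool_rot: [3.127, -0.078, 0.026]
contact_force: [0.3, 0.2, 0.7]
opening: 0.0856
```

Call:
move_arm:
  deltas: [1,0,-0.05,0,0,1,0,-0.05,0,0,1,0,-0.05,0,0,1,0,-0.05,0,0]

```text
t: 20.95
tool_pos: [0.4008, 0.2775, 0.2615]
tool_rot: [3.125, -0.079, 0.022]
contact_force: [0.3, -0.8, -0.8]
opening: 0.0855
```

```bash
python3 - <<'E'
from h import *
import pickle
# box rim from w10
def quad(img,th,roi,z,o):
    m=np.zeros(img.shape[:2],np.uint8); r=roi; m[r[1]:r[3],r[0]:r[2]]=(img.min(2)>th)[r[1]:r[3],r[0]:r[2]]
    m=cv2.morphologyEx(m,cv2.MORPH_CLOSE,np.ones((5,5)))
    cn=max(cv2.findContours(m,0,2)[0],key=cv2.contourArea); h=cv2.convexHull(cn)
    for e in np.arange(3,30,1.):
        q=cv2.approxPolyDP(h,e,True)[:,0]
        if len(q)==4: break
    P=onz('wrist',q,z,o); return q,P
o10=pickle.load(open('o10.pkl','rb')); b=cv2.imread('pics/raw_w10.png')
q,P=quad(b,105,(200,0,400,262),.06,o10); print('box',q.tolist(),P[:,:2],P.mean(0))
o=get_obs(); im=get_image('wrist'); cv2.imwrite('pics/raw_w11.png',im[:,:,::-1]); save(im,'w11',1.4); pickle.dump(o,open('o11.pkl','wb'))
q,P=quad(im,105,(60,0,500,265),.0135,o); print('lid',q.tolist(),P[:,:2],P.mean(0)); print(o['tool_pos'],o['t'])
E
```

```text
box [[226, 6], [381, 9], [362, 243], [236, 244]] [[ 0.5678 -0.1954]
 [ 0.5907 -0.3322]
 [ 0.3664 -0.3708]
 [ 0.3425 -0.2339]] [ 0.4669 -0.2831  0.06  ]
lid [[316, 0], [308, 218], [184, 219], [164, 0]] [[0.5926 0.23  ]
 [0.3543 0.2448]
 [0.3615 0.4   ]
 [0.6008 0.3871]] [0.4773 0.3155 0.0135]
[0.4008 0.2775 0.2615] 20.95
```

View pics/w11.png

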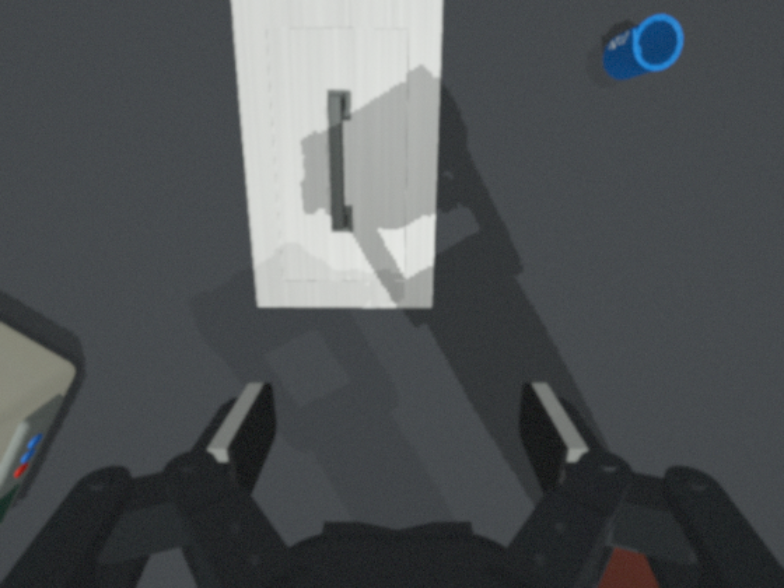

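The wrist view shows the lid's near corners at (258,307) and (432,307), and its grip bar from (335,90) to (338,231).

```bash
python3 - <<'E'
from h import *
import pickle; o=pickle.load(open('o11.pkl','rb')); im=cv2.imread('pics/raw_w11.png')
P=onz('wrist',np.array([(335,90),(338,231)])/1.4,.042,o); print(P,P.mean(0),np.linalg.norm(P[0]-P[1]),np.arctan2(*(P[0]-P[1])[1::-1]))
for r in (75,90,120,140,150): 
    g=im[r,220:260].max(1); k=np.nonzero(g<95)[0]+220; print(r,k.min(),k.max(),onz('wrist',[(k.min(),r),(k.max()+1,r)],.042,o)[:,:2].ravel())
g=im[55:175,236:243].max(2).mean(1); k=np.nonzero(g<100)[0]+55; print(k.min(),k.max(),onz('wrist',[(240,k.min()),(240,k.max()+1)],.042,o))
go((.480,.318,.12),-.058)
E
```

```text
[[0.5307 0.3115 0.042 ]
 [0.4296 0.3183 0.042 ]] [0.4802 0.3149 0.042 ] 0.1012890876842591 -0.06716596058405234
75 243 246 [0.5205 0.3087 0.5203 0.3047]
90 241 243 [0.5064 0.3119 0.5062 0.3089]
120 237 244 [0.4771 0.3187 0.4767 0.3104]
140 237 244 [0.4566 0.3206 0.4561 0.3121]
150 237 250 [0.4461 0.3216 0.4453 0.3066]
90 154 [[0.5065 0.313  0.042 ]
 [0.4406 0.3189 0.042 ]]
d_mm [ 74.5026 -46.879  142.5977] turn 0.39 rows 3.351559446143366 pos [0.4011 0.2772 0.2621] yaw -0.0512 tilt [ 0.0154  0.0148 -0.9998] t 21.0
```

Call:
move_arm:
  deltas: [0.2,0.073,-0.045,0.1,0.5,0.2,0.073,-0.045,0.1,0.5,0.2,0.073,-0.045,0.1,0.5,0.2,0.073,-0.045,0.14,0.5,0.2,0.073,-0.045,0.17,0.5,0.2,0.073,-0.045,0.19,0.5,0.2,0.073,-0.045,0.19,0.5]

```text
t: 21.7
tool_pos: [0.477, 0.3125, 0.0688]
tool_rot: [3.121, -0.098, 0.013]
contact_force: [-0.7, -0.3, 1.0]
opening: 0.0512
```

```bash
python3 - <<'E'
from h import *
o=get_obs(); print(o['opening']); im=get_image('wrist'); cv2.imwrite('pics/raw_w12.png',im[:,:,::-1])
for r in (220,240,250,260): 
    g=im[r,200:370].max(1).astype(int); k=np.nonzero(g<95)[0]+200; print(r,k.min(),k.max(),len(k),onz('wrist',[(k.min(),r),(k.max()+1,r)],.042,o)[:,:2].ravel())
go((.478,.316,.044),-.06)
E
```

```text
0.05117831869146207
220 266 285 20 [0.5085 0.3185 0.5078 0.3086]
240 267 285 19 [0.4977 0.3188 0.497  0.3092]
250 267 286 20 [0.4922 0.3193 0.4914 0.309 ]
260 267 286 20 [0.4865 0.3197 0.4857 0.3093]
d_mm [-0.9131 -2.9509 27.1304] turn -0.13 rows 0.5461140581881985 pos [0.4784 0.3135 0.0712] yaw -0.0623 tilt [ 0.0125  0.0166 -0.9998] t 21.75
```

Call:
move_arm:
  deltas: [0.2,-0.001,-0.0017,0.015,0,0.2,-0.001,-0.0017,0.0265,0,0.2,-0.001,-0.0017,0.0265,0,-1,-0.001,-0.0017,0.0265,0,-1,-0.001,-0.0017,0.0265,0,-1,-0.001,-0.0017,0.0265,0,-1,-0.001,-0.0017,0.0265,0,-1,-0.001,-0.0017,0.0265,0]
  force: 80

```text
t: 22.55
tool_pos: [0.4784, 0.3152, 0.0456]
tool_rot: [3.124, -0.097, 0.021]
contact_force: [-0.5, 0.4, 3.7]
opening: 0.0087
```

```bash
python3 - <<'E'
from h import *
o=get_obs(); print(o['opening'],o['contact_force'])
go((.478,.316,.18),-.06)
# via point and final hover above box
go((.4669,-.2831,.19),.172)
E
```

```text
0.008672001945170428 [-0.504   0.4475  3.714 ]
d_mm [   1.4234    1.3253 -134.409 ] turn -0.12 rows 2.6884612901984672 pos [0.4784 0.3152 0.0456] yaw -0.0621 tilt [ 0.0139  0.0157 -0.9998] t 22.55
d_mm [  27.6706  600.0364 -134.6525] turn -13.41 rows 12.31163126931648 pos [0.4784 0.3152 0.0456] yaw -0.0621 tilt [ 0.0139  0.0157 -0.9998] t 22.55
```

Call:
move_arm:
  deltas: [-1,0,0,-0.02,0,-1,0,0,-0.05,0,-1,0,0,-0.09,0,-1,0,0,-0.13,0,-1,0.001,0.02,-0.134,-1,-1,0.003,0.05,-0.134,-2,-1,0.004,0.09,-0.134,-3,-1,0.006,0.13,-0.134,-4,-1,0.008,0.17,-0.134,-5,-1,0.01,0.21,-0.134,-6]

```text
t: 23.55
tool_pos: [0.4723, 0.1057, 0.1815]
tool_rot: [3.124, 0.068, 0.016]
contact_force: [0.0, -0.2, -3.5]
opening: 0.0084
```

```bash
python3 - <<'E'
from h import *
o=get_obs(); print(o['opening'],o['contact_force'],o['wrist_torque'])
go((.4669,-.2831,.19),.172)
E
```

```text
0.00844168848446415 [ 0.0056 -0.2306 -3.5165] [0.097  0.0019 0.0613]
d_mm [-22.3462 388.3029  -1.9961] turn -7.34 rows 7.779009518862222 pos [0.4723 0.1057 0.1815] yaw 0.0438 tilt [ 0.0098  0.0172 -0.9998] t 23.55
```

Call:
move_arm:
  deltas: [-1,-0.003,0.045,-0.002,-1,-1,-0.006,0.09,-0.002,-2,-1,-0.009,0.135,-0.002,-3,-1,-0.012,0.18,-0.002,-4,-1,-0.015,0.225,-0.002,-5,-1,-0.018,0.27,-0.002,-6,-1,-0.02,0.315,-0.002,-7,-1,-0.022,0.355,-0.002,-7.3,-1,-0.0223,0.38,-0.002,-7.3,-1,-0.0223,0.3883,-0.002,-7.3]

```text
t: 24.55
tool_pos: [0.466, -0.285, 0.1887]
tool_rot: [3.114, 0.262, 0.011]
contact_force: [-0.5, 0.6, -3.7]
opening: 0.0083
```

Call:
move_arm:
  deltas: [-1,0,0,0,0,-1,0,0,0,0]

```text
t: 24.75
tool_pos: [0.4654, -0.2839, 0.1875]
tool_rot: [3.116, 0.263, 0.009]
contact_force: [-0.8, 0.8, -3.9]
opening: 0.0082
```

```bash
python3 - <<'E'
from h import *
o=get_obs(); print(o['opening'],o['contact_force'],o['wrist_torque'])
im=get_image('wrist'); cv2.imwrite('pics/raw_w13.png',im[:,:,::-1]); b=get_image('side'); c=get_image('scene')
can=np.zeros((560,800,3),np.uint8)
can[:300,:400]=cv2.resize(im,(400,300)); can[:300,400:]=cv2.resize(b[90:260,300:527],(400,300)); can[300:,:340]=cv2.resize(c[60:200,180:363],(340,260)); save(can,'c13')
go((.4669,-.2831,.11),.172)
E
```

```text
0.008207570499473986 [-0.7874  0.8166 -3.9299] [0.0062 0.0544 0.0111]
d_mm [ 0.6081 -1.7282 78.3339] turn -0.13 rows 1.5671071433309216 pos [ 0.4659 -0.2837  0.1883] yaw 0.1698 tilt [ 0.0056  0.0164 -0.9998] t 24.9
```

View pics/c13.png

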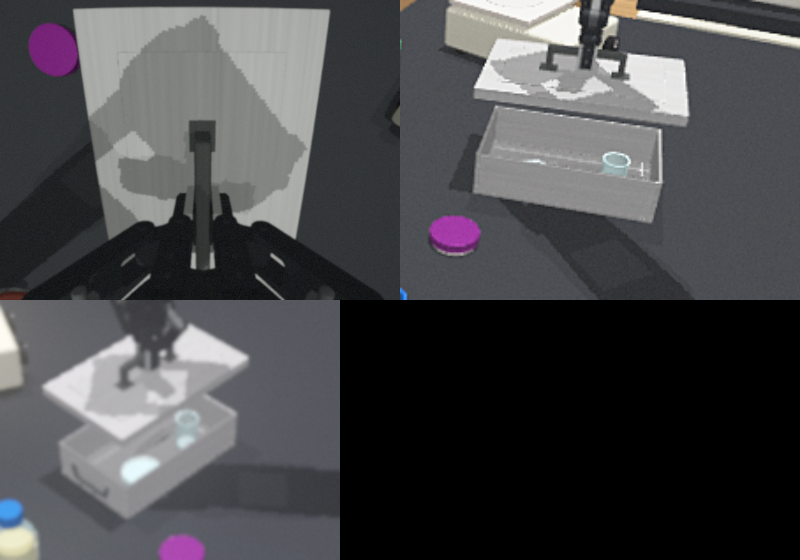

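The lid hangs level over the box, with the glass visible inside. I'll check the lid's centre against the gripper numerically before lowering it.

```bash
python3 - <<'E'
from h import *
o=get_obs(); im=cv2.imread('pics/raw_w13.png')
m=(im.min(2)>60).astype(np.uint8); z=o['tool_pos'][2]-.0306
pts=[]
for c in range(130,440,20):
    k=np.argmax(im[:40,c].min(1)>90); pts.append((c,k))
pts=np.array(pts,float); print(pts[:,1])
def edge(rows,lo,hi,side):
    out=[]
    for r in rows:
        k=np.nonzero(im[r,lo:hi].min(1)>90)[0]+lo; out.append((k.min() if side else k.max()+1,r))
    return np.array(out,float)
L=edge(range(20,120,10),60,200,1); Rr=edge(range(20,120,10),380,480,0)
print(L[:,0],Rr[:,0])
M=R.from_rotvec(o['tool_rot']).as_matrix()
def loc(u): return (onz('wrist',u,z,o)-o['tool_pos'])@M*1000
f=loc(pts); print('far edge tool x',f[:,0].min(),f[:,0].max(),f[:,0].mean()-123)
l,r=loc(L),loc(Rr); print('y',l[:,1],r[:,1]); print('mid',(l[:,1]+r[:,1])/2,'slope',np.polyfit(l[:,0],l[:,1],1)[0],np.polyfit(r[:,0],r[:,1],1)[0])
go((.4669,-.2831,.11),.172)
E
```

```text
[11. 10. 10. 10.  9. 10.  9.  9.  9. 10. 10. 10. 10. 11. 11. 12.]
[103. 104. 105. 107. 108. 109. 111. 112. 113. 115.] [462. 461. 459. 458. 457. 455. 454. 453. 451. 450.]
far edge tool x 123.05504214032217 123.53989344036474 0.3394878038233031
y [-76.441  -76.5939 -76.7564 -76.4867 -76.6656 -76.8545 -76.6009 -76.8065
 -77.0226 -76.7852] [77.4012 77.5601 77.275  77.4504 77.6359 77.3672 77.5696 77.7825 77.53
 77.7603]
mid [0.4801 0.4831 0.2593 0.4818 0.4852 0.2564 0.4843 0.488  0.2537 0.4876] slope 0.010175191979072707 -0.008263907380231092
d_mm [ 0.6081 -1.7282 78.3339] turn -0.13 rows 1.5671071433309216 pos [ 0.4659 -0.2837  0.1883] yaw 0.1698 tilt [ 0.0056  0.0164 -0.9998] t 24.9
```

Call:
move_arm:
  deltas: [-1,0.0006,-0.0017,0.02,-0.1,-1,0.0006,-0.0017,0.045,-0.1,-1,0.0006,-0.0017,0.065,-0.1,-1,0.0006,-0.0017,0.075,-0.1,-1,0.0006,-0.0017,0.0785,-0.1,-1,0.0006,-0.0017,0.0785,-0.1]

```text
t: 25.5
tool_pos: [0.4671, -0.2829, 0.1101]
tool_rot: [3.114, 0.269, 0.011]
contact_force: [-0.4, 0.4, -3.4]
opening: 0.0083
```

```bash
python3 - <<'E'
from h import *
o=get_obs(); print(o['contact_force'],o['opening'])
go((.4669,-.2831,.0945),.172)
E
```

```text
[-0.3546  0.4272 -3.3737] 0.008267001337775972
d_mm [-0.3511 -0.0525 15.5552] turn 0.0 rows 0.31118503331749575 pos [ 0.4671 -0.2829  0.1101] yaw 0.1721 tilt [ 0.0057  0.0165 -0.9998] t 25.5
```

Call:
move_arm:
  deltas: [-1,0,0,0.003,0,-1,0,0,0.006,0,-1,0,0,0.009,0,-1,0,0,0.012,0,-1,0,0,0.014,0,-1,0,0,0.016,0,-1,0,0,0.017,0,-1,0,0,0.017,0]

```text
t: 26.3
tool_pos: [0.4673, -0.2832, 0.0936]
tool_rot: [3.114, 0.268, 0.011]
contact_force: [-2.9, 1.9, 1.1]
opening: 0.0086
```

```bash
python3 - <<'E'
from h import *
o=get_obs(); print(o['contact_force'],o['opening'],o['wrist_torque'])
go((.4669,-.2831,.0935),.172)
E
```

```text
[-2.9282  1.853   1.0697] 0.00857630724438258 [0.2822 0.3612 0.0239]
d_mm [-0.3808 -0.1659  0.0743] turn -0.0 rows 0.008439584768229551 pos [ 0.4673 -0.2832  0.0936] yaw 0.172 tilt [ 0.0055  0.0164 -0.9999] t 26.3
```

Call:
move_arm:
  deltas: [-1,0,0,0.001,0,-1,0,0,0.001,0,-0.3,0,0,0,0,0,0,0,0,0,0,0,0,0,0,0,0,0,-0.02,0,0,0,0,-0.06,0,0.2,0,0,-0.1,0,0.2,0,0,-0.15,0,0.2,0,0,-0.18,0]

```text
t: 27.3
tool_pos: [0.4668, -0.2812, 0.2783]
tool_rot: [3.11, 0.268, 0.018]
contact_force: [0.0, -0.4, 0.4]
opening: 0.0514
```

Call:
move_arm:
  deltas: [0.2,-0.03,-0.05,-0.04,0,0.2,-0.03,-0.1,-0.06,0,0.2,-0.03,-0.14,-0.06,0,0.2,-0.03,-0.14,-0.06,0]

```text
t: 27.7
tool_pos: [0.4124, -0.1448, 0.3375]
tool_rot: [3.108, 0.272, 0.025]
contact_force: [1.4, -0.6, -0.0]
opening: 0.0512
```

```bash
python3 - <<'E'
from h import *
o=get_obs(); print(o['t'],o['tool_pos'],o['contact_force'])
c=get_image('scene'); s=get_image('side'); cv2.imwrite('pics/raw_fs.png',c[:,:,::-1]); cv2.imwrite('pics/raw_fd.png',s[:,:,::-1])
# lid top corners expected at z .063 if seated; compare with light-quad corners
def B(x,y,z):
    a=.172; return [.4669+np.cos(a)*x-np.sin(a)*y,-.2831+np.sin(a)*x+np.cos(a)*y,z]
ex=[B(x,y,.0615) for x,y in((.123,.078),(.123,-.078),(-.123,-.078),(-.123,.078))]
for n,im in(('scene',c),('side',s)):
    e=proj(n,ex); x0,y0=(e.min(0)-14).astype(int); x1,y1=(e.max(0)+14).astype(int)
    m=np.zeros(im.shape[:2],np.uint8); m[y0:y1,x0:x1]=(im.min(2)>135)[y0:y1,x0:x1]
    m=cv2.morphologyEx(m,cv2.MORPH_CLOSE,np.ones((9,9)))
    h=cv2.convexHull(max(cv2.findContours(m,0,2)[0],key=cv2.contourArea))
    for ep in np.arange(2,25,.5):
        q=cv2.approxPolyDP(h,ep,True)[:,0]
        if len(q)<=4: break
    print(n,e.round(1).tolist(),'found',q.tolist(),ep)
    # plastic items
for n,f,im in(('scene','raw_scene0',c),('side','raw_side0',s)):
    a=cv2.imread(f'pics/{f}.png')[:,:,::-1]
    for nm,fn in(('purple',lambda h:(h[...,0]>140)&(h[...,0]<160)&(h[...,1]>120)),('blue',lambda h:(h[...,0]>103)&(h[...,0]<115)&(h[...,1]>150))):
        out=[]
        for I in(a,im):
            m=fn(cv2.cvtColor(np.ascontiguousarray(I),cv2.COLOR_RGB2HSV)).astype(np.uint8); k,l,st,ce=cv2.connectedComponentsWithStats(m)
            out.append([(ce[i].round().astype(int).tolist(),int(st[i,4])) for i in range(1,k) if st[i,4]>150])
        print(n,nm,out)
E
```

```text
27.7 [ 0.4124 -0.1448  0.3375] [ 1.4067 -0.5846 -0.0234]
scene [[246.7, 163.6], [206.3, 135.3], [270.6, 96.2], [310.8, 119.9]] found [[310, 119], [248, 176], [206, 136], [269, 96]] 9.5
side [[338.6, 177.5], [351.2, 146.8], [451.3, 161.0], [452.4, 195.5]] found [[350, 147], [444, 159], [452, 194], [342, 198]] 17.5
scene purple [[([278, 196], 356), ([290, 296], 231)], [([278, 196], 346), ([290, 296], 224)]]
scene blue [[([184, 174], 168), ([321, 235], 272), ([184, 306], 3006)], [([184, 174], 158), ([321, 235], 277), ([185, 307], 2884)]]
side purple [[([196, 163], 179), ([331, 222], 481), ([166, 246], 371)], [([196, 163], 178), ([331, 222], 477), ([166, 246], 371)]]
side blue [[([281, 145], 166), ([168, 209], 2588), ([294, 267], 532)], [([281, 145], 166), ([168, 209], 2584), ([294, 267], 533)]]
```

```bash
python3 - <<'E'
from h import *
order.finish_job(); print(get_obs()['t'])
E
```

```text
the job is handed in; nothing more can be done
the job is handed in; nothing more can be done
```

The box is packed and the lid is on; I handed the job in at about 28 s of the 72 s allowed. The forceps and glass dish lie flat on the bottom, and the glass beaker stands upright. I lowered each glass piece until it touched the floor before letting go.

**Lid:** when I released it, the gripper was at 93.6 mm, the height calculated for a fully seated lid. Afterwards most of the lid's top corners were within 1–2 pixels of where a seated lid should appear, in both the scene and side views. The corner finder missed the remaining one or two: one in the scene view (where the box wall probably merged into the outline), and one or two in the side view. For those I have only the height and the other corners to go on.

**Bystanders:** the plastic dish, plastic beaker and both bottle caps were in the same pixel positions as at the start. I did not compare the stopper and timer before and after.

**Contact with the box:** on the first try at placing the forceps, the gripper's linkage touched the box wall with about 11 N sideways. I lifted, moved the forceps inward and set them down again. A later measurement showed the box had not shifted.

**Pictures:** I had used all 12 picture views by the time the lid was over the box, so the final checks were by numbers only.

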